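# Open the top half of the gauge cabinet's split door

## Task

Of the two small steel cabinets on the mould maker's bench, one has a door split into a top and a bottom half. Pull the top half of that door by its bar handle and swing it wide open, about square to the cabinet, and leave it standing open. Keep the bottom half shut and bolted, and leave the other cabinet's door as it is.

Things in the scene. Friction and masses are not known exactly. Their poses are not given: they have to be found in the camera images.
- upper_handle (a point): Grip point on the top half's handle: an upright steel bar, 12 mm thick, 77 mm long, 35 mm off the leaf's face. The point is on the bar's axis, 17 mm below its upper end, 35 mm below the cabinet's top; pinch from above, a finger either side along the leaf. Axes turn with the leaf: z up, x into the leaf, y towards the hinge. The upright hinge line is at x +35 mm, y +165 mm from the point.
- upper_leaf (a joint): Angle of the top half (190 wide, 121 high, 15 mm thick, lower edge 130 mm over the bench) in rad: 0 shut, 1.57 square, 1.75 the stop. May start ajar. It swings outward from the cabinet front (the side away from the robot), clockwise seen from above, over bench clutter up to 100 mm high. No latch; light friction (about 1 N at the handle), stays where left.
- bolt_knob (a point): Centre of the 14 mm round knob of the barrel bolt on the split door's bottom half (190 by 113 mm, with a 22 mm deep steel ledge and its own short bar handle low down), 85 mm above the bench. The bolt is shot into the cabinet's side and must stay so; drawn, it would slide 30 mm towards the hinge.
- plain_handle (a point): The same point on the same bar handle of the other cabinet, which has one full-height, undivided door (190 by 242 mm), perhaps ajar; not to be moved. Axes as for the top half's handle. Both cabinets are grey, 220 wide, 160 deep, 260 mm high, fixed to the bench; they may stand either way round, left or right.

How it is judged:
At the end, for the whole second after the job is handed in: The top half of the split door stands at rest, open at least 1.2 rad (about 70 degrees); the bolt knob on the bottom half is within 15 mm and the other cabinet's handle within 20 mm of where they started (value of joint upper_leaf above 1.2 rad and velocity of joint upper_leaf between -0.05 and 0.05 rad/s and distance of bolt_knob from where it was at the start of the episode below 0.015 m and distance of plain_handle from where it was at the start of the episode below 0.02 m); the robot touches nothing.
It fails at once if the bottom half's bolt is drawn or the bottom half opened (its knob moves more than 15 mm) (distance of bolt_knob from where it was at the start of the episode above 0.015 m).
It fails at once if the other cabinet's door is moved (its handle by more than 20 mm) (distance of plain_handle from where it was at the start of the episode above 0.02 m).
It also fails if it takes over 35 s, if anything falls off the work surface, if the arm or the gripper's body presses on something with over 40 N, if the wrist force passes 120 N, or if a joint passes its speed limit or range.

## Robot

A 7-joint arm with a two-finger parallel gripper is mounted at the origin on the work surface. World frame = base frame: x ahead of the robot, y to its left, z up, the work surface at z = 0. Lengths are in m, angles in rad, forces in N, time in s.
With the tool pointing down it reaches from about 0.425 to 0.925 m from the base axis. Payload 6.8 kg.
Tool frame: the origin (TCP) lies on the front face of the gripper's body, between the roots of the fingers; the fingertips stand 73 mm ahead of it and the grasp point (between the pads) lies 54 mm ahead of it; z points along the fingers, y is the line along which they close (so a half turn about z gives the same grasp; the last joint's range is limited). The gripper opens to 85 mm and grips with 20 to 120 N. Pads are 22 mm wide; open, the fingers measure 114 mm over their backs; the gripper's body (76 mm by 85 mm) begins 54 mm behind the grasp point. The pads swing forward as they close: fully open they stand 13 mm farther back than shut.
Start: joints at [-1.252, 0.477, 0.022, 1.555, -0.011, 1.109, -0.083], TCP at [0.279, 0.614, 0.304] pointing down, gripper open.
Joint ranges: [-2.96, 2.96], [-0.34, 2.1], [-1.41, 1.46], [0.24, 2.44], [-1.37, 4.51], [0.17, 1.92], [-2.96, 2.96]. Speed limits (rad/s): [2.39, 2.39, 3.14, 3.14, 3.14, 3.14, 3.14].

## Interface

Orientations are given as a unit quaternion [w, x, y, z].
In Python, from station import bot, optics gives the robot as it stands.
- The arm moves only by the tool drive_tool, never from a script. Its argument "deltas" is a list of rows, each an object with "gripper": the closure in counts, from 0 (fully open) to 255 (shut); "offset": the shift along the tool's x, y, z in units of 1000 mm (1.0 is 1000 mm), a list of three; "angular": the turn, a rotation vector about the tool's x, y, z in units of 45 degrees (1.0 is 45 degrees), a list of three. In form: [{"gripper": gripper, "offset": [dx, dy, dz], "angular": [rx, ry, rz]}, ...]. A call has 1 to 5 rows; each row is the pose to reach, as a shift and turn from the pose commanded when the call began, along the tool's axes at that moment; what a row does not reach only later rows make up. A row lasts 1/10 s, in which the tool goes at most 50 mm and 8.59 degrees, less where a joint would pass 70% of its speed; a pose out of reach is approached as far as the arm can. A call with a number of a shift or a turn outside -1 to 1 is refused whole. A call with a gripper value outside its range is refused whole. The fingers move at their own pace and stop on an object; "grip_force" is the grip in N (left out, the last holds). Time passes only in rows, so rows that repeat a pose let the fingers close. It gives the time, the measured TCP pose, the force, the opening and the grip force at its end, in the units of the state.
- bot.get_obs(): the state, without advancing time (a new reading comes with each control period).
- optics.read_camera(name): name is "scene" or "top"; returns the picture (400x640x3 uint8, blue, green, red); there is no depth.
- optics.camera_model(name): a dict with "fx", "fy", "cx", "cy" (pixels), "cam_to_world" (4x4, takes a point from camera to world coordinates). Camera axes: x right, y up, looking along -z (the intrinsics and any distortion apply to the point x, -y, -z); pixel columns grow to the right and rows downward; lengths in m; the calibration is good to about 2 mm. A picture is of the moment at which its call begins. camera_model takes no time and is no camera call.
- bot.hand_in(): hands the job in; it is judged then, once.
The state is a dict: "t": time; "q": joint angles; "joint_vel": joint speeds; "joint_torque": joint torques, N m; "eef_pos": TCP position; "tool_rot": TCP orientation; "contact_force": force on the tool from outside, world axes, zero at the start; "torque": the same for the moment, N m; "gripper_width": opening from 0.0 (shut) to 1.0 (fully open); "grasp_force": force on a finger pad.
Only numpy, scipy, OpenCV 4.12 (cv2) and the standard library are available. Lean on these libraries where they do the work, as an engineer would, in place of code of your own. Each camera call takes 0.05 s, during which the arm holds its last target. There are 200 camera calls.

## Working session

There is one attempt and no reset: what is moved stays moved. The work goes in short steps, Python scripts to look and compute and a tool call to move; the robot and the scene stay as the last step left them, time stands still between calls to the robot, and variables do not carry over. Pictures are saved under pics/ and viewed, at most 10 in all, crops included, and the job is handed in when it is done.

Besides the shell and the picture viewer there is one more tool, called as name(argument=value, ...), one argument or row to a line, values as JSON. drive_tool: Moves the arm, as the interface text tells. Its arguments: {"type":"object","properties":{"deltas":{"type":"array"},"grip_force":{"type":"number"}},"required":["deltas"]}

```bash
mkdir -p pics
cat > h.py <<'E'
import numpy as np,cv2
from station import bot,optics
def ray(n,u,v):
    m=optics.camera_model(n);T=np.array(m["cam_to_world"])
    d=T[:3,:3]@np.array([(u-m["cx"])/m["fx"],-(v-m["cy"])/m["fy"],-1]);return T[:3,3],d
def onz(n,u,v,z):
    o,d=ray(n,u,v);return o+d*(z-o[2])/d[2]
def proj(n,p):
    m=optics.camera_model(n);T=np.array(m["cam_to_world"])
    c=T[:3,:3].T@(np.array(p)-T[:3,3]);return m["cx"]+m["fx"]*c[0]/-c[2],m["cy"]-m["fy"]*c[1]/-c[2]
E
python3 - <<'E'
from h import *
for n in("scene","top"):
    im=optics.read_camera(n);cv2.imwrite(f"pics/{n}0.png",im)
    m=optics.camera_model(n);print(n,m)
s=bot.get_obs();print(s["t"],s["eef_pos"],s["tool_rot"])
E
```

```text
scene {'fx': 509.0757420118474, 'fy': 509.0757420118474, 'cx': 333.8662316367346, 'cy': 190.24386415070393, 'cam_to_world': array([[ 0.36339521, -0.73412247,  0.57359229,  1.04355873],
       [ 0.9315688 ,  0.29367677, -0.21432108, -0.16521011],
       [-0.01111281,  0.61222394,  0.79060632,  1.01907938],
       [ 0.        ,  0.        ,  0.        ,  1.        ]])}
top {'fx': 463.05728216933755, 'fy': 463.05728216933755, 'cx': 322.2883127674514, 'cy': 194.4504350822549, 'cam_to_world': array([[ 0.08196425,  0.97542747, -0.20450699,  0.27546461],
       [-0.99663292,  0.08066521, -0.01469487,  0.0752339 ],
       [ 0.00216282,  0.20502285,  0.9787548 ,  1.10406594],
       [ 0.        ,  0.        ,  0.        ,  1.        ]])}
0.1 [0.27923012 0.6140862  0.30300426] [-1.23220445e-04  2.11767034e-01  9.77319825e-01 -8.17154241e-04]
```

View pics/scene0.png

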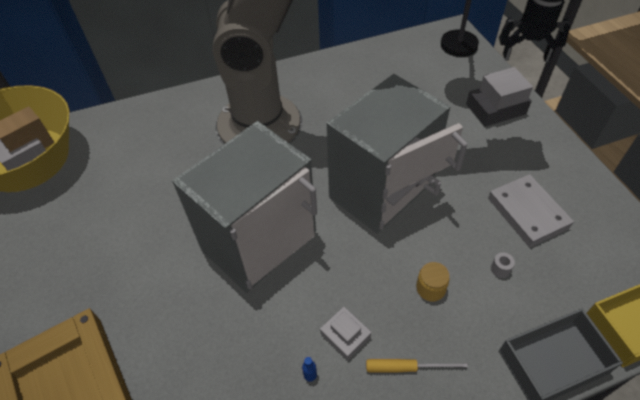

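View pics/top0.png

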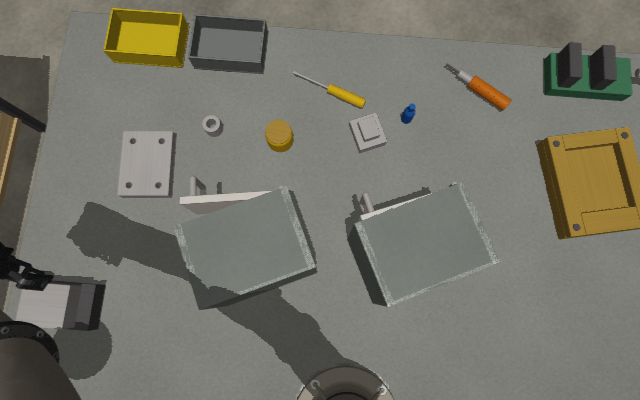

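The scene view shows the left-hand cabinet (top view about 245,245; scene about 395,150) with a split door, its top half ajar and its bar near top (195,187) and scene (460,145). The other cabinet is at top (425,245). I'll zoom in for the numbers.

Run:
```python
from h import *
a=cv2.imread("pics/scene0.png")[70:240,310:490];b=cv2.imread("pics/top0.png")[165:315,165:325]
f=lambda i:cv2.resize(i,(400,400*i.shape[0]//i.shape[1]),interpolation=cv2.INTER_CUBIC)
a,b=f(a),f(b);o=np.zeros((400,800,3),np.uint8);o[:a.shape[0],:400]=a;o[:b.shape[0],400:]=b
cv2.imwrite("pics/z1.png",cv2.convertScaleAbs(o,alpha=1.4))
```

```text
(no output)
```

View pics/z1.png

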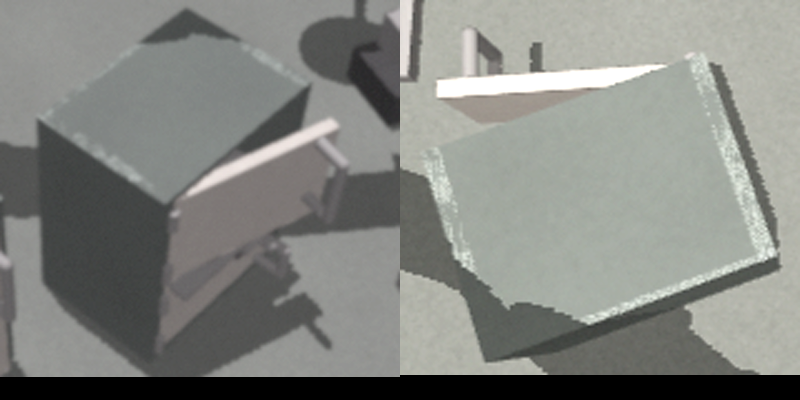

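The zoom confirms it: split door ajar, bar top at about top (193,178) and scene (465,144), and hinge corner at top (284,187) and scene (384,163).

Run:
```python
from h import *
r=lambda p:np.round(p,4)
for k,n,u,v in[("hc","top",283.8,187),("fl","top",175,225),("br","top",315,268),("hc","scene",384.3,163),("fl","scene",449.5,108.3),("br","scene",328,124)]:print(k,n,r(onz(n,u,v,.26)))
print("bar",r(onz("top",193,178,.242)),r(onz("scene",465.3,144.3,.242)))
print("plain bar",r(onz("top",365,196,.242)))
print(r(onz("top",345,240,.26)),r(onz("top",460,184,.26)))
for k,u,v in[("leaf outer top corner a",438/2.5-160+165,80/2.5+165),("b",438/2.5-160+165,96/2.5+165)]:print(k,r(onz("top",u,v,.251)))
from scipy.spatial.transform import Rotation as R
s=bot.get_obs();print(R.from_quat(np.roll(s["tool_rot"],-1)).as_matrix().round(3))
```

```text
hc top [0.4601 0.1607 0.26  ]
fl top [0.3724 0.3527 0.26  ]
br top [0.3158 0.0899 0.26  ]
hc scene [0.4666 0.1572 0.26  ]
fl scene [0.3778 0.3519 0.26  ]
br scene [0.3245 0.093  0.26  ]
bar [0.4673 0.3376 0.242 ] [0.4688 0.3415 0.242 ]
plain bar [0.4593 0.007  0.242 ]
[0.3706 0.0396 0.26  ] [ 0.493  -0.1674  0.26  ]
leaf outer top corner a [0.4268 0.3537 0.251 ]
b [0.4147 0.3519 0.251 ]
[[-0.91   0.414 -0.001]
 [ 0.414  0.91  -0.002]
 [-0.    -0.002 -1.   ]]
```

drive_tool(
  deltas=[
    {"gripper": 0, "offset": [0, 0, -0.04], "angular": [0, 0, 0]},
    {"gripper": 0, "offset": [0, 0, -0.07], "angular": [0, 0, -0.18]},
    {"gripper": 0, "offset": [-0.04, -0.024, -0.07], "angular": [0, 0, -0.36]},
    {"gripper": 0, "offset": [-0.08, -0.048, -0.07], "angular": [0, 0, -0.54]},
    {"gripper": 0, "offset": [-0.12, -0.072, -0.07], "angular": [0, 0, -0.72]},
  ],
  grip_force=40,
)

```text
t: 0.6
eef_pos: [0.3594, 0.4978, 0.3736]
tool_rot: [-0.0, -0.073, 0.997, -0.0]
contact_force: [1.0, 0.6, 0.2]
gripper_width: 1.003
grasp_force: 0.0
```

```bash
cat >> h.py <<'E'
from scipy.spatial.transform import Rotation as R
def to(p,yang):
    """world target TCP + world angle(deg) of tool y -> offset in tool axes, angular units"""
    s=bot.get_obs();M=R.from_quat(np.roll(s["tool_rot"],-1)).as_matrix()
    d=(yang-np.degrees(np.arctan2(M[1,1],M[0,1]))+90)%180-90
    print("t",s["t"],"pos",np.round(s["eef_pos"],4),"off",np.round(M.T@(np.array(p)-s["eef_pos"]),4),"rz",round(-d/45,3),"F",np.round(s["contact_force"],1),"w",s["gripper_width"],"gf",s["grasp_force"])
E
python3 -c "
from h import *
to([.468,.339,.365],98.3)"
```

```text
t 0.6 pos [0.3594 0.4978 0.3736] off [-0.0845 -0.1729  0.0087] rz 0.001 F [1.  0.6 0.2] w 1.0026228798921932 gf 0.0
```

drive_tool(
  deltas=[
    {"gripper": 0, "offset": [-0.02, -0.04, 0], "angular": [0, 0, 0]},
    {"gripper": 0, "offset": [-0.04, -0.08, 0], "angular": [0, 0, 0]},
    {"gripper": 0, "offset": [-0.06, -0.12, 0], "angular": [0, 0, 0]},
    {"gripper": 0, "offset": [-0.084, -0.172, 0], "angular": [0, 0, 0]},
    {"gripper": 0, "offset": [-0.084, -0.172, 0], "angular": [0, 0, 0]},
  ],
)

```text
t: 1.1
eef_pos: [0.4699, 0.3335, 0.3737]
tool_rot: [0.001, -0.064, 0.998, -0.002]
contact_force: [0.1, 0.7, -0.3]
gripper_width: 0.996
grasp_force: 0.0
```

Run:
```python
from h import *
to([.468,.339,.279],98.3)
ims=[]
for n,c in(("scene",(400,40)),("top",(120,90))):
    i=optics.read_camera(n)[c[1]:c[1]+160,c[0]:c[0]+160];ims.append(cv2.resize(i,(400,400),interpolation=cv2.INTER_CUBIC))
cv2.imwrite("pics/z2.png",cv2.convertScaleAbs(np.hstack(ims),alpha=1.4))
```

```text
t 1.1 pos [0.4699 0.3335 0.3737] off [0.0013 0.0061 0.0947] rz -0.021 F [ 0.1  0.7 -0.3] w 0.9962644261768796 gf 0.0
```

View pics/z2.png

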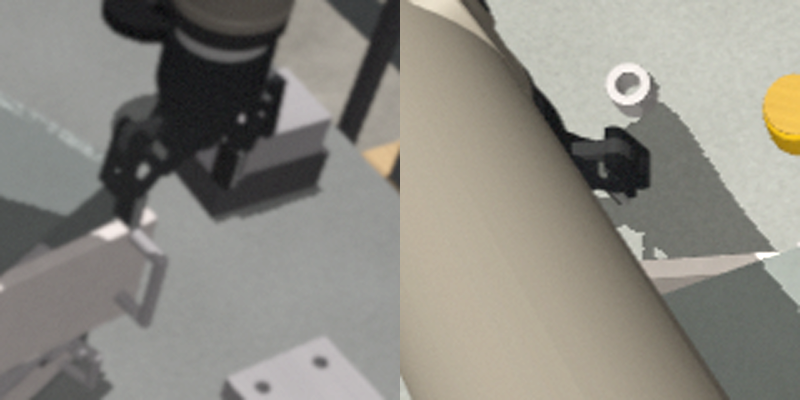

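The scene crop shows the open fingers (tips about (452,126) and (490,108)) above the bar, whose top is near (459,136)–(465,144). I'll check the projection against the bar.

```bash
python3 -c "
from h import *
print(proj('scene',[.4699,.3335,.3137]),onz('scene',471,117,.3137),proj('scene',[.468,.339,.242]),onz('scene',400+150/2.5,40+242/2.5,.242),onz('scene',400+163/2.5,40+263/2.5,.242))"
```

```text
(np.float64(469.104664336973), np.float64(120.69469592337224)) [0.46234647 0.34221025 0.3137    ] (np.float64(464.05931996494917), np.float64(144.36506631550344)) [0.44603208 0.34208727 0.242     ] [0.47092252 0.33998595 0.242     ]
```

drive_tool(
  deltas=[
    {"gripper": 0, "offset": [0.002, 0.006, 0.03], "angular": [0, 0, -0.02]},
    {"gripper": 0, "offset": [0.002, 0.006, 0.055], "angular": [0, 0, -0.02]},
    {"gripper": 0, "offset": [0.002, 0.006, 0.075], "angular": [0, 0, -0.02]},
    {"gripper": 0, "offset": [0.002, 0.006, 0.095], "angular": [0, 0, -0.02]},
    {"gripper": 0, "offset": [0.002, 0.006, 0.095], "angular": [0, 0, -0.02]},
  ],
)

```text
t: 1.7
eef_pos: [0.4603, 0.3472, 0.2759]
tool_rot: [-0.003, -0.079, 0.997, -0.001]
contact_force: [-0.2, 0.4, 0.2]
gripper_width: 0.998
grasp_force: 0.0
```

drive_tool(
  deltas=[
    {"gripper": 255, "offset": [0, 0, 0], "angular": [0, 0, 0]},
    {"gripper": 255, "offset": [0, 0, 0], "angular": [0, 0, 0]},
    {"gripper": 255, "offset": [0, 0, 0], "angular": [0, 0, 0]},
    {"gripper": 255, "offset": [0, 0, 0], "angular": [0, 0, 0]},
    {"gripper": 255, "offset": [0, 0, 0], "angular": [0, 0, 0]},
  ],
  grip_force=40,
)

```text
t: 2.2
eef_pos: [0.4644, 0.34, 0.2797]
tool_rot: [-0.001, -0.075, 0.997, -0.005]
contact_force: [-3.1, -34.0, 22.0]
gripper_width: 0.148
grasp_force: 15.8
```

Run:
```python
from h import *
H=np.array([.457,.173])
to([.467,.340,.279],98.3)
i=optics.read_camera("scene")[40:220,380:560]
cv2.imwrite("pics/z3.png",cv2.convertScaleAbs(cv2.resize(i,(540,540),interpolation=cv2.INTER_CUBIC),alpha=1.4))
```

```text
t 2.2 pos [0.4644 0.34   0.2797] off [-0.0026 -0.0004  0.0007] rz 0.008 F [ -3.1 -34.   22. ] w 0.1481067250169362 gf 15.813283324241638
```

View pics/z3.png

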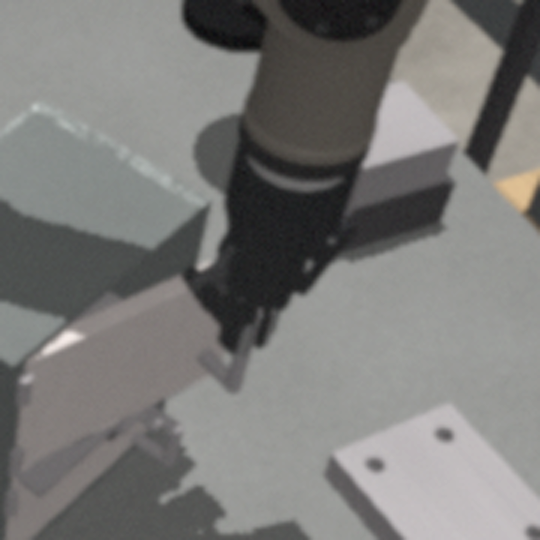

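The gripper holds the bar (opening 12.6 mm), with the fingers clear of the leaf. I'll compute the arc next, 6 degrees per row.

```bash
cat >> h.py <<'E'
def arc(P0,H,C,yang,steps):
    """rows in tool axes from commanded pose C (tool y at yang deg), bar from P0 about H clockwise"""
    a=np.radians(yang);Y=np.array([np.cos(a),np.sin(a)]);X=np.array([-Y[1],Y[0]])
    for s in steps:
        t=-np.radians(s);M=np.array([[np.cos(t),-np.sin(t)],[np.sin(t),np.cos(t)]])
        d=np.array(H)+M@(np.array(P0)-H)-C;print(s,np.round([d@X,d@Y],3),round(s/45,3))
E
python3 -c "
from h import *
arc([.4644,.340],[.455,.1723],[.4626,.3457],98.8,range(0,31,6))"
```

```text
0 [-0.001 -0.006] 0.0
6 [-0.018 -0.01 ] 0.133
12 [-0.034 -0.017] 0.267
18 [-0.05  -0.025] 0.4
24 [-0.065 -0.034] 0.533
30 [-0.078 -0.045] 0.667
```

drive_tool(
  deltas=[
    {"gripper": 255, "offset": [-0.001, -0.006, -0.002], "angular": [0, 0, 0]},
    {"gripper": 255, "offset": [-0.01, -0.008, -0.003], "angular": [0, 0, 0.067]},
    {"gripper": 255, "offset": [-0.018, -0.01, -0.003], "angular": [0, 0, 0.133]},
    {"gripper": 255, "offset": [-0.034, -0.017, -0.003], "angular": [0, 0, 0.267]},
    {"gripper": 255, "offset": [-0.034, -0.017, -0.003], "angular": [0, 0, 0.267]},
  ],
)

```text
t: 2.75
eef_pos: [0.4998, 0.3334, 0.2801]
tool_rot: [-0.001, 0.029, 1.0, -0.001]
contact_force: [0.5, -1.1, -10.6]
gripper_width: 0.13
grasp_force: 40.3
```

```bash
python3 -c "
from h import *
to([.5,.334,.279],86.8)
a=np.radians(98.8);Y=np.array([np.cos(a),np.sin(a)]);X=np.array([-Y[1],Y[0]])
C=np.array([.4626,.3457])-.034*X-.017*Y;print(C)
arc([.4644,.340],[.455,.1723],C,86.8,range(12,55,6))"
```

```text
t 2.75 pos [0.4998 0.3334 0.2801] off [-0.0002  0.0006  0.0011] rz -0.004 F [  0.5  -1.1 -10.6] w 0.13002786811778064 gf 40.349153727293015
[0.49880052 0.33410164]
12 [-0.  0.] 0.267
18 [-0.017 -0.004] 0.4
24 [-0.034 -0.011] 0.533
30 [-0.049 -0.019] 0.667
36 [-0.064 -0.028] 0.8
42 [-0.078 -0.039] 0.933
48 [-0.09  -0.052] 1.067
54 [-0.101 -0.065] 1.2
```

Forces are small and it tracks well. Next is 30° more (the turn is relative, so I subtract 0.267).

drive_tool(
  deltas=[
    {"gripper": 255, "offset": [-0.017, -0.004, 0.001], "angular": [0, 0, 0.133]},
    {"gripper": 255, "offset": [-0.034, -0.011, 0.001], "angular": [0, 0, 0.267]},
    {"gripper": 255, "offset": [-0.049, -0.019, 0.001], "angular": [0, 0, 0.4]},
    {"gripper": 255, "offset": [-0.064, -0.028, 0.001], "angular": [0, 0, 0.533]},
    {"gripper": 255, "offset": [-0.064, -0.028, 0.001], "angular": [0, 0, 0.533]},
  ],
)

```text
t: 3.25
eef_pos: [0.5623, 0.3017, 0.2801]
tool_rot: [-0.0, 0.236, 0.972, -0.001]
contact_force: [0.1, 0.2, -8.2]
gripper_width: 0.132
grasp_force: 40.8
```

```bash
python3 -c "
from h import *
a=np.radians(86.8);Y=np.array([np.cos(a),np.sin(a)]);X=np.array([-Y[1],Y[0]])
C=np.array([.4988,.3341])-.064*X-.028*Y;print(C)
to([*C,.279],62.8)
arc([.4644,.340],[.455,.1723],C,62.8,range(36,73,6))"
```

```text
[0.56113721 0.30257108]
t 3.25 pos [0.5623 0.3017 0.2801] off [0.0014 0.0003 0.0011] rz -0.001 F [ 0.1  0.2 -8.2] w 0.1322085819217739 gf 40.82883104681969
36 [-0. -0.] 0.8
42 [-0.017 -0.005] 0.933
48 [-0.033 -0.011] 1.067
54 [-0.049 -0.019] 1.2
60 [-0.064 -0.029] 1.333
66 [-0.078 -0.04 ] 1.467
72 [-0.09  -0.052] 1.6
```

drive_tool(
  deltas=[
    {"gripper": 255, "offset": [-0.017, -0.005, 0.001], "angular": [0, 0, 0.133]},
    {"gripper": 255, "offset": [-0.033, -0.011, 0.001], "angular": [0, 0, 0.267]},
    {"gripper": 255, "offset": [-0.049, -0.019, 0.001], "angular": [0, 0, 0.4]},
    {"gripper": 255, "offset": [-0.064, -0.029, 0.001], "angular": [0, 0, 0.533]},
    {"gripper": 255, "offset": [-0.064, -0.029, 0.001], "angular": [0, 0, 0.533]},
  ],
)

```text
t: 3.75
eef_pos: [0.6063, 0.2472, 0.2801]
tool_rot: [0.001, 0.432, 0.902, 0.001]
contact_force: [4.5, 2.7, -6.3]
gripper_width: 0.127
grasp_force: 41.1
```

```bash
python3 -c "
from h import *
a=np.radians(62.8);Y=np.array([np.cos(a),np.sin(a)]);X=np.array([-Y[1],Y[0]])
C=np.array([.56114,.30257])-.064*X-.029*Y;print(C)
to([*C,.279],38.8)
arc([.4644,.340],[.455,.1723],C,38.8,range(60,79,6))"
```

```text
[0.60480681 0.24752266]
t 3.75 pos [0.6063 0.2472 0.2801] off [ 0.0011 -0.0009  0.0011] rz 0.001 F [ 4.5  2.7 -6.3] w 0.1274289076432442 gf 41.09788477420807
60 [0. 0.] 1.333
66 [-0.017 -0.004] 1.467
72 [-0.033 -0.01 ] 1.6
78 [-0.049 -0.018] 1.733
```

drive_tool(
  deltas=[
    {"gripper": 255, "offset": [-0.009, -0.002, 0.001], "angular": [0, 0, 0.067]},
    {"gripper": 255, "offset": [-0.017, -0.004, 0.001], "angular": [0, 0, 0.133]},
    {"gripper": 255, "offset": [-0.025, -0.007, 0.001], "angular": [0, 0, 0.2]},
    {"gripper": 255, "offset": [-0.033, -0.01, 0.001], "angular": [0, 0, 0.267]},
    {"gripper": 255, "offset": [-0.033, -0.01, 0.001], "angular": [0, 0, 0.267]},
  ],
)

```text
t: 4.25
eef_pos: [0.6184, 0.2164, 0.28]
tool_rot: [0.001, 0.522, 0.853, 0.001]
contact_force: [1.7, -0.4, 0.7]
gripper_width: 0.125
grasp_force: 41.7
```

drive_tool(
  deltas=[
    {"gripper": 0, "offset": [0, 0, 0], "angular": [0, 0, 0]},
    {"gripper": 0, "offset": [0, 0, 0], "angular": [0, 0, 0]},
    {"gripper": 0, "offset": [0, 0, 0], "angular": [0, 0, 0]},
    {"gripper": 0, "offset": [0, 0, 0], "angular": [0, 0, 0]},
    {"gripper": 0, "offset": [0, 0, 0], "angular": [0, 0, 0]},
  ],
)

```text
t: 4.75
eef_pos: [0.6181, 0.2163, 0.2789]
tool_rot: [-0.0, 0.523, 0.852, 0.0]
contact_force: [0.4, 0.3, 0.6]
gripper_width: 0.961
grasp_force: 0.0
```

drive_tool(
  deltas=[
    {"gripper": 0, "offset": [0, 0, -0.02], "angular": [0, 0, 0]},
    {"gripper": 0, "offset": [0, 0, -0.05], "angular": [0, 0, 0]},
    {"gripper": 0, "offset": [0, 0, -0.08], "angular": [0, 0, 0]},
    {"gripper": 0, "offset": [0, 0, -0.11], "angular": [0, 0, 0]},
    {"gripper": 0, "offset": [0, 0, -0.11], "angular": [0, 0, 0]},
  ],
)

```text
t: 5.25
eef_pos: [0.6199, 0.2163, 0.3939]
tool_rot: [0.002, 0.524, 0.852, 0.003]
contact_force: [0.5, -0.0, -0.1]
gripper_width: 1.002
grasp_force: 0.0
```

Run:
```python
from h import *
i=np.hstack([optics.read_camera("scene")[40:300,150:550],optics.read_camera("top")[100:360,100:500]])
cv2.imwrite("pics/z4.png",cv2.convertScaleAbs(i,alpha=1.4))
s=bot.get_obs();print(s["eef_pos"],s["contact_force"])
```

```text
[0.61833836 0.21615751 0.38943207] [-0.24352824 -0.05191544  0.08638209]
```

View pics/z4.png

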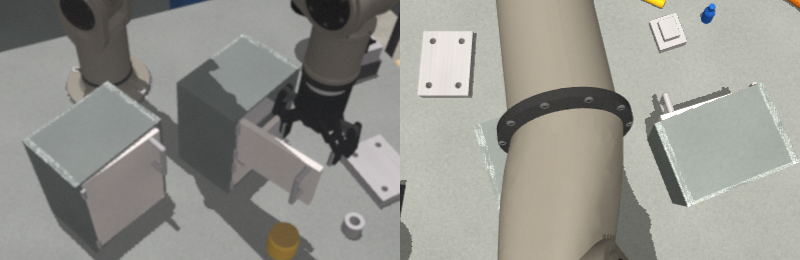

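The scene view shows the top half standing out square, its free edge near crop (310,180). The gripper is clear above it, and the bottom half and the other door look unchanged. I'll hand it in.

```bash
python3 -c "
from h import *
print(bot.hand_in())"
```

```text
the job is handed in; nothing more can be done
None
```

I swung the top half of the split door open to about 88° (estimated from the arm's path), let go and handed the job in at about 5 s; in the last picture the bottom half and the other cabinet's door look unmoved, but the hand-in gave no verdict.

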